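# Clamp a contactor with a lift-and-swing ratchet lever

### The arm

A 6-joint arm with a two-finger parallel gripper is mounted at the origin on a cart in front of the work surface, level with it; the furniture and walls round the work are solid. World frame = base frame: x ahead of the robot, y to its left, z up, the work surface at z = 0. Lengths are in m, angles in rad, forces in N, time in s.
With the tool pointing down it reaches from about 0.25 to 0.725 m from the base axis. Payload 4 kg.
Tool frame: the origin (TCP) lies between the finger pads; the fingertips stand 17 mm ahead of it and the grasp point (between the pads) lies 2 mm behind it; z points along the fingers, y is the direction in which the jaws open and shut (so a half turn about z gives the same grasp; the last joint's range is limited). The gripper opens to 85 mm and grips with 20 to 120 N. Pads are 22 mm wide; open, the fingers measure 114 mm over their backs; the gripper's body (76 mm by 85 mm) begins 54 mm behind the grasp point. The pads swing forward as they close: fully open they stand 13 mm farther back than shut.
Start: joints at [-1.224, 0.241, 0.005, 1.335, 0, 1.571], TCP at [0.17, -0.47, 0.248] pointing down, gripper open.
Joint ranges: [-2.72, 2.72], [-1.05, 1.87], [-1.09, 1.28], [-1.99, 2.15], [-1.42, 1.44], [-3.14, 3.14]. Speed limits (rad/s): [2.79, 2.79, 3.14, 3.14, 3.14, 3.14].

### API

Orientations are given as a 3x3 rotation matrix whose columns are the frame's x, y, z axes.
In Python, from workcell import monitor, grab_frame, camera_model, ticket, nets gives the robot as it stands. The module is installed in compiled form; this text tells all that it offers.
- The arm moves only by the shell command python3 -m crank 'ROWS' [FORCE]. ROWS is JSON, a list of rows, each a list of 5 numbers: the finger opening in cm, from 0 to 8.54, then the shift along the tool's x, y, z in cm, then the turn about the tool's z in degrees. A call has 1 to 10 rows; each row shifts and turns the pose as measured when the row begins, along the tool's axes as they then stand; what a row does not reach is not made up. A row lasts 1/10 s, in which the tool goes at most 50 mm and 8.59 degrees, less where a joint would pass 70% of its speed; a pose out of reach is approached as far as the arm can. A call is refused whole if a number of a shift passes 5 or a number of a turn 8.59, either way. A call with a gripper value outside its range is refused whole. The fingers move at their own pace and stop on an object; FORCE is the grip in N (left out, the last holds). Time passes only in rows, so rows that do not move let the fingers close. It gives the time, the measured TCP pose, the force and the opening at its end, in the units of the state.
- monitor.get_obs(): the state, without advancing time (a new reading comes with each control period).
- grab_frame(name): name is "scene" or "top" or "wrist"; returns (picture, depth): 400x640x3 uint8, red, green, blue; 400x640 float32, m along the optical axis (not along the pixel's ray), 0 where there is no reading.
- camera_model(name): a dict with "camera_matrix" (3x3 intrinsics, pixels), "R" (3x3) and "t" (3): a world point X has camera coordinates R X + t. Camera axes: x right, y down, z forward; pixel columns grow to the right and rows downward; lengths in m; the calibration is good to about 2 mm. The wrist camera is an equidistant fisheye: a pixel r from the principal point sees the ray r / f radians off the axis. A picture is of the moment at which its call begins: read the wrist's pose just before it. camera_model takes no time and is no camera call; for the wrist camera it gives the pose at the moment of the call.
- ticket.job_done(): hands the job in, once; it reports no verdict.
Trained networks look in the newest picture that a camera, given by its name, has taken for a name from the list of things; names that differ only in an ending like _2 or _b are one class to them, and where a whole thing is asked for, a point or a joint stands for the part that bears it (a point fixed in the world has none). Each returns a list of dicts, best first, with "confidence" (0 to 1); they miss things now and then, are a little off and sometimes report something else, mostly with a low value. They report only what shows in the picture. A call takes as long as a camera call. They do not tell look-alikes from the thing itself.
- nets.silhouettes(target, camera): "pixels" (400x640 bool, what is visible of it) and "centre" ([row, column] in pixels, amid what is visible of it).
The state is a dict: "time": time; "joints": joint angles; "qvel": joint speeds; "joint_torque": joint torques, N m; "eef_pos": TCP position; "tool_rot": TCP orientation; "wrist_force": force on the tool from outside, world axes, zero at the start; "ft_torque": the same for the moment, N m; "grip_width": finger opening in m.
Only numpy, scipy, OpenCV 4.12 (cv2) and the standard library are available. Lean on these libraries where they do the work, as an engineer would, in place of code of your own. Each camera call takes 0.05 s, during which the arm holds its last target.

### The job

Clamp the contactor in the holding fixture with its lever: turn the lever clockwise to drive the jaw, and when it comes to its stop, lift the lever off its serrations, swing it back, let it drop in again and turn on. Tighten until the contactor is held firmly between the jaw and the back stop, but stop as soon as it feels firm, because its plastic housing cracks if it is squeezed too hard. Leave the lever down in its serrations.

Things in the scene. Friction and masses are not known exactly. Their poses are not given: they have to be found in the camera images.
- fixture: Fixture, fixed to the bench: aluminium base 116 (x) x 250 (y) x 18 mm, its top is the bed. Origin at bench height; base from y -135 to +115 mm. Along it, from -y to +y: grey gear housing (84 x 78, top 68 mm above bench) with the lever on it, driven jaw, contactor, steel back stop. The stop's face lies at y +50 to +58 mm, differs from job to job and is not measured. z up, the lever points to -x.
- crown (a point): On the upright axis of the lever's axle (fixture x = 0, y = -85 mm), 79 mm above the bench: the top of the toothed crown on the axle. 20 teeth, 0.314 rad apart; the lever's two keys drop between them with about 0.07 rad of play. The axle's friction keeps it where it is left, even when tight.
- knob (a point): Middle of the upright black knob at the lever's end, 85 mm from the axle and rigid with the lever: a cylinder 24 mm in diameter, about 40 mm long, with a 31 mm head. This point is 130 mm above the bench while the lever is down; the head's top is 26 mm above it, the top of the steel arm 26 mm below it.
- swing (a joint): Lever angle, rad, growing clockwise from above (tightening): 0 at the open stop pin, 1.40 at the closed one; the pins hold the arm in this arc, lifted or not. In the fixture's frame the arm points along (-cos 0.70, -sin 0.70) at 0, -x at 0.70, (-cos 0.70, +sin 0.70) at 1.40.
- lift (a joint): Height of the lever above its seat, m, 0 to 0.011, pressed down by a spring (6 N at 0, 11 N at the top, with weight). 0: seated, turns the axle both ways (swung back unlifted it opens the jaw). About 0.004: keys stand on the tooth tops; it may start so. Above 0.0045: swings free. From the tooth tops it snaps down, if not held up, when turned on to the next gap.
- jaw_front (a point): Centre of the driven jaw's front face (74 mm wide, 44 mm high). Starts at y = -11 mm in the fixture's frame and advances towards +y by 12 mm for each rad that the seated lever turns. Clamping needs more turning than one full swing of the lever, two or three in all. The jaw stays where it is left.
- jaw_face: Steel face plate of the jaw, 74 x 8 x 44 mm, origin at bed height, mid thickness; on springs, 20 N per mm. Firm from 15 N of pressure; the housing cracks at 50 N. Driving the jaw free takes about 8 N at the knob along its arc; each N above that is 7 N of pressure, so +2.2 N is firm and +7 N cracks. From touching to cracking is about 0.2 rad of lever.
- contactor: Workpiece: a small electrical contactor, 78 x 45 x 78 mm, grey-white body with a black front block, standing loose on the bed between jaw and back stop. Origin under its centre. It is clamped across its 44 mm width (y) and slides along the bed as the jaw pushes it to the stop.
Things that resemble listed ones, but are neither listed nor needed, are in the scene too. Leave any blue look-alike of the contactor alone.

How it is judged:
On the way, in this order (a step that is already met when the one before it is completed fails the run):
1. the lever has driven the jaw forward, its face at least 8 mm from its start (y of jaw_front in the frame of fixture above -0.003 m), for 0.1 s.
2. the lever is lifted off its serrations while the jaw stays forward (y of jaw_front in the frame of fixture above -0.003 m and value of joint lift above 0.0045 m), for 0.1 s.
3. the lever is swung back to the open half of its arc and seated in the serrations again, the jaw still forward (y of jaw_front in the frame of fixture above -0.003 m and value of joint lift below 0.002 m and value of joint swing below 0.7 rad), for 0.1 s.
4. the jaw presses the contactor with at least 15 N (contact force between jaw_face and contactor above 15 N), for 0.2 s.
At the end, for the whole second after the job is handed in: The contactor stands upright (within 0.1 rad) on the bed, at rest, no more than 5 mm above it, and the jaw's face presses it with at least 15 N; the lever is seated in its serrations (lift under 2 mm) and released (contact force between jaw_face and contactor above 15 N and value of joint lift below 0.002 m and angle between contactor's own z axis and vertical below 0.1 rad and linear speed of contactor below 0.01 m/s and z of contactor in the frame of fixture below 0.023 m); the robot touches nothing.
It fails at once if the contactor is squeezed with more than 50 N and cracks (contact force between jaw_face and contactor above 50 N).
It also fails if it takes over 72 s, if anything falls off the work surface, if the arm or the gripper's body presses on something with over 40 N, if the wrist force passes 120 N, or if a joint passes its speed limit or range.

## Working session

There is one attempt and no reset: what is moved stays moved. The work goes in short steps, Python scripts to look and compute and a shell command to move; the robot and the scene stay as the last step left them, time stands still between calls to the robot, and variables do not carry over. Pictures are saved under pics/ and viewed, and the job is handed in when it is done.

```bash
mkdir -p pics; ls; cat > h.py <<'E'
import numpy as np, cv2
from workcell import monitor, grab_frame, camera_model, ticket, nets
def save(name, fn):
    p,d=grab_frame(name); cv2.imwrite('pics/'+fn,p[:,:,::-1]); return p,d
def unproj(name,r,c,d,cm=None):
    cm=cm or camera_model(name); K=np.array(cm['camera_matrix']);R=np.array(cm['R']);t=np.array(cm['t'])
    X=np.array([(c-K[0,2])/K[0,0]*d,(r-K[1,2])/K[1,1]*d,d*np.ones_like(d)])
    return (R.T@(X.reshape(3,-1)-t[:,None])).T
E
python3 - <<'E'
from h import *
np.set_printoptions(precision=3,suppress=True)
o=monitor.get_obs(); print(o)
for n in ('scene','top'):
    p,d=save(n,n+'0.png'); cm=camera_model(n); print(n,cm)
    for t in ('fixture','knob','contactor','jaw_face'):
        for s in nets.silhouettes(t,n)[:3]:
            m=s['pixels']&(d>0); r,c=np.nonzero(m)
            P=unproj(n,r,c,d[m]); print(t,round(s['confidence'],2),s['centre'],m.sum(),np.median(P,0),P.min(0),P.max(0))
E
```

```text
pics
{'time': 0.0, 'joints': array([-1.224,  0.241,  0.004,  1.335, -0.   ,  1.571]), 'qvel': array([ 0.002,  0.001, -0.001, -0.002, -0.001,  0.001]), 'joint_torque': array([  0.001, -37.232,  25.241,   0.017,  -0.   ,  -0.   ]), 'eef_pos': array([ 0.17 , -0.47 ,  0.247]), 'tool_rot': array([[ 0.94 ,  0.34 , -0.001],
       [ 0.34 , -0.94 ,  0.002],
       [-0.   , -0.002, -1.   ]]), 'wrist_force': array([0.513, 0.159, 0.411]), 'ft_torque': array([ 0.012, -0.068, -0.026]), 'grip_width': 0.0855981310310508}
scene {'camera_matrix': array([[387.686,   0.   , 320.918],
       [  0.   , 387.686, 194.669],
       [  0.   ,   0.   ,   1.   ]]), 'R': array([[-0.873, -0.488, -0.02 ],
       [-0.334,  0.625, -0.705],
       [ 0.356, -0.609, -0.709]]), 't': array([0.357, 0.347, 0.648])}
fixture 0.62 [195.3, 339.5] 2983 [ 0.478 -0.252  0.041] [ 0.421 -0.398  0.001] [ 0.567 -0.086  0.163]
fixture 0.24 [164.5, 374.1] 507 [ 0.447 -0.322  0.107] [ 0.42  -0.452 -0.002] [ 0.539 -0.266  0.163]
knob 0.71 [161.1, 378.9] 430 [ 0.443 -0.322  0.112] [ 0.421 -0.49   0.001] [ 0.525 -0.266  0.163]
contactor 0.
[... 268 characters left out ...]
[ 0.525 -0.266  0.163]
top {'camera_matrix': array([[399.339,   0.   , 322.934],
       [  0.   , 399.339, 202.611],
       [  0.   ,   0.   ,   1.   ]]), 'R': array([[-0.006, -0.999,  0.039],
       [-0.985, -0.001, -0.174],
       [ 0.174, -0.04 , -0.984]]), 't': array([-0.181,  0.505,  0.86 ])}
knob 0.8 [211.8, 382.3] 669 [ 0.475 -0.311  0.102] [ 0.422 -0.365 -0.003] [ 0.538 -0.269  0.161]
contactor 0.88 [188.0, 245.4] 848 [ 0.527 -0.01   0.072] [ 0.51  -0.043 -0.004] [0.566 0.044 0.081]
contactor 0.67 [206.2, 321.3] 779 [ 0.492 -0.181  0.093] [ 0.453 -0.21   0.014] [ 0.547 -0.158  0.099]
jaw_face 0.63 [199.9, 339.1] 173 [ 0.507 -0.218  0.062] [ 0.472 -0.229  0.016] [ 0.555 -0.215  0.067]
```

```bash
python3 - <<'E'
import cv2
for n,b in (('scene',(100,300,200,480)),('top',(130,290,200,440))):
    i=cv2.imread(f'pics/{n}0.png'); i=i[b[0]:b[1],b[2]:b[3]]; cv2.imwrite(f'pics/{n}0c.png',cv2.resize(i,None,fx=2.8,fy=2.8,interpolation=cv2.INTER_CUBIC))
E
```

```text
(no output)
```

View pics/scene0c.png

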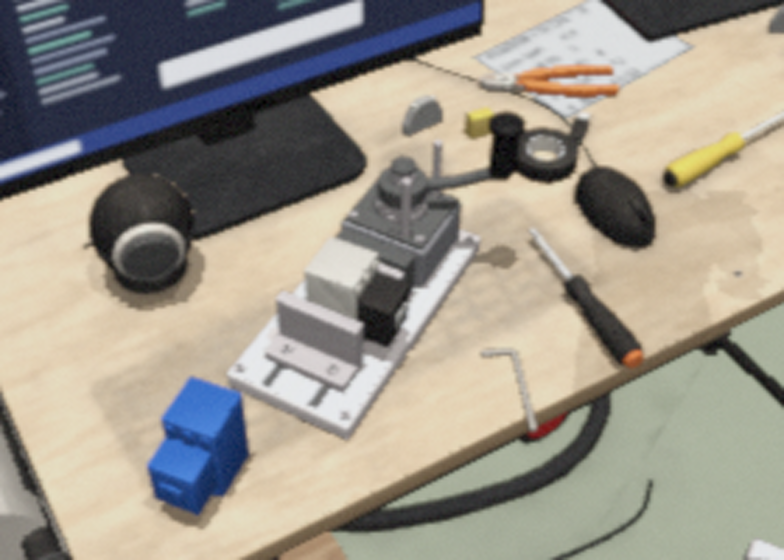

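View pics/top0c.png

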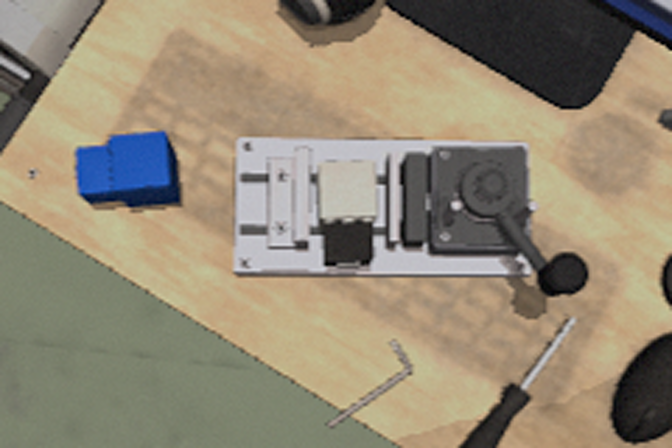

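View pics/top0.png

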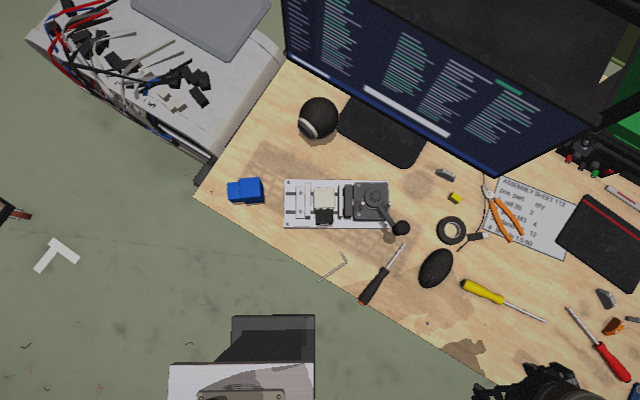

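```bash
python3 - <<'E'
from h import *
np.set_printoptions(precision=4,suppress=True)
def clouds(n):
    p,d=grab_frame(n); r,c=np.nonzero(d>0); return p,r,c,unproj(n,r,c,d[d>0])
for n in ('scene','top'):
    p,r,c,P=clouds(n); col=p[r,c].astype(int)
    box=(P[:,0]>.38)&(P[:,0]<.62)&(P[:,1]>-.42)&(P[:,1]<-.05)
    # bed: bright grey, low z
    m=box&(abs(P[:,2]-.018)<.006)&(col.min(1)>140)&((col.max(1)-col.min(1))<25)
    Q=P[m][:,:2].astype(np.float32); print(n,'bed',m.sum(),np.median(P[m][:,2]),cv2.minAreaRect(Q),Q.min(0),Q.max(0))
    m=box&(P[:,2]>.15)&(P[:,2]<.17); print('knobtop',m.sum(),P[m].mean(0),P[m].min(0),P[m].max(0))
    m=box&(P[:,2]>.135)&(P[:,2]<.17); print('knob',m.sum(),np.median(P[m],0))
    m=box&(abs(P[:,2]-.068)<.005)&(P[:,1]<-.25); Q=P[m][:,:2].astype(np.float32);print('housing',m.sum(),cv2.minAreaRect(Q),np.median(P[m],0))
    m=box&(P[:,2]>.08)&(P[:,2]<.125)&(P[:,1]<-.22);print('crown/arm',[ (lo,((m)&(abs(P[:,2]-lo)<.003)).sum(),P[m&(abs(P[:,2]-lo)<.003)].mean(0)) for lo in (.085,.09,.095,.1,.105,.11,.115,.12)])
E
```

```text
scene bed 1215 0.019250745784697917 ((0.484626829624176, -0.22932961583137512), (0.31121721863746643, 0.13777221739292145), 73.92330169677734) [ 0.3801 -0.3697] [ 0.5673 -0.0868]
knobtop 106 [ 0.4339 -0.3294  0.1591] [ 0.4197 -0.3452  0.15  ] [ 0.45   -0.3164  0.1631]
knob 154 [ 0.4328 -0.3262  0.1582]
housing 461 ((0.5063258409500122, -0.2872803807258606), (0.0825556218624115, 0.07448861002922058), 0.05729595571756363) [ 0.4902 -0.2701  0.0691]
crown/arm [(0.085, np.int64(12), array([ 0.4959, -0.2656,  0.086 ])), (0.09, np.int64(36), array([ 0.4966, -0.2744,  0.0904])), (0.095, np.int64(60), array([ 0.4875, -0.288 ,  0.0954])), (0.1, np.int64(136), array([ 0.4879, -0.2943,  0.1006])), (0.105, np.int64(134), array([ 0.4864, -0.2961,  0.1041])), (0.11, np.int64(46), array([ 0.4673, -0.3044,  0.1097])), (0.115, np.int64(47), array([ 0.4673, -0.3022,  0.115 ])), (0.12, np.int64(81), array([ 0.4849, -0.2964,  0.1202]))]
top bed 1633 0.01733878459161777 ((0.47486788034439087, -0.23285993933677673), (0.2848644256591797, 0.18206313252449036), 89.24471282958984) [ 0.3823 -0.3745] [ 0.5673 -0.0907]
knobtop 187 [ 0.4357 -0.3341  0.1581] [ 0.4219 -0.3496  0.1522] [ 0.4503 -0.3201  0.1622]
knob 192 [ 0.4357 -0.3336  0.158 ]
housing 658 ((0.5078668594360352, -0.28944796323776245), (0.08241575956344604, 0.0756482481956482), 0.20646966993808746) [ 0.5111 -0.2789  0.0675]
crown/arm [(0.085, np.int64(12), array([ 0.4961, -0.2839,  0.0859])), (0.09, np.int64(20), array([ 0.4877, -0.2825,  0.0906])), (0.095, np.int64(56), array([ 0.4848, -0.2992,  0.0963])), (0.1, np.int64(281), array([ 0.496 , -0.2955,  0.1002])), (0.105, np.int64(87), array([ 0.4784, -0.3041,  0.1039])), (0.11, np.int64(19), array([ 0.4469, -0.322 ,  0.1096])), (0.115, np.int64(41), array([ 0.4962, -0.2937,  0.1165])), (0.12, np.int64(88), array([ 0.4981, -0.2922,  0.1194]))]
```

```bash
python3 -m crank '[[5,0,0,0.8,-7],[5,0,0,0.8,-7],[5,0,0,0.8,-7],[5,0,0,0.8,-6.5]]' 30; python3 -m crank '[[5,4,1.47,0,0],[5,4,1.47,0,0],[5,4,1.47,0,0],[5,4,1.47,0,0],[5,4,1.47,0,0],[5,4,1.47,0,0],[5,2,0.7,0,0],[5,0,0,0,0]]'
cat >> h.py <<'E'
def st(target=None):
    np.set_printoptions(precision=4,suppress=True)
    o=monitor.get_obs(); R=np.array(o['tool_rot']); p=np.array(o['eef_pos'])
    print('t',round(o['time'],2),'p',p,'yaw',np.arctan2(R[1,0],R[0,0]).round(3),'F',np.round(o['wrist_force'],2),'Ftool',np.round(R.T@o['wrist_force'],2),'w',round(o['grip_width'],4))
    if target is not None: print('shift cm',(R.T@(np.array(target)-p)*100).round(2))
E
python3 - <<'E'
from h import *
p,d=save('wrist','w0.png'); p,d=save('top','t1.png')
st([.435,-.3325,.131])
r,c=np.nonzero(d>0); P=unproj('top',r,c,d[d>0])
m=(abs(P[:,0]-.435)<.03)&(abs(P[:,1]+.333)<.03)&(P[:,2]>.15)&(P[:,2]<.17);print(m.sum(),P[m].mean(0))
E
```

```text
time: 1.0
eef_pos: [0.1704, -0.4714, 0.217]
tool_rot: [[0.664, 0.748, 0.001], [0.748, -0.664, -0.004], [-0.002, 0.004, -1.0]]
wrist_force: [0.3, -0.5, 0.1]
grip_width: 0.05
time: 1.8
eef_pos: [0.4223, -0.3368, 0.2153]
tool_rot: [[0.667, 0.745, 0.002], [0.745, -0.667, -0.004], [-0.002, 0.004, -1.0]]
wrist_force: [-0.1, 0.5, 0.2]
grip_width: 0.0498
t 1.9 p [ 0.4201 -0.338   0.2153] yaw 0.838 F [ 0.44  0.23 -0.1 ] Ftool [0.47 0.17 0.1 ] w 0.0503
shift cm [1.43 0.71 8.42]
129 [ 0.4375 -0.3303  0.1582]
```

View pics/w0.png

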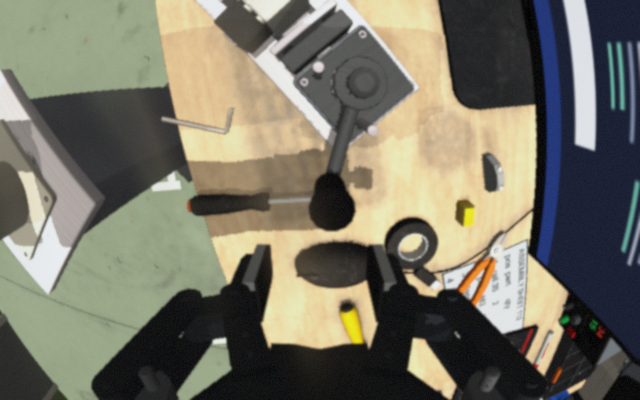

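```bash
python3 - <<'E'
from h import *
cm=camera_model('wrist'); p,d=grab_frame('wrist')
K=np.array(cm['camera_matrix']);R=np.array(cm['R']);t=np.array(cm['t'])
r,c=np.nonzero(d>0); z=d[d>0]
u=(c-K[0,2])/K[0,0]; v=(r-K[1,2])/K[1,1]; th=np.hypot(u,v)+1e-9
X=np.stack([u/th*np.tan(th)*z, v/th*np.tan(th)*z, z]); P=(R.T@(X-t[:,None])).T
np.set_printoptions(precision=4,suppress=True)
b=(abs(P[:,0]-.435)<.04)&(abs(P[:,1]+.333)<.04)
for lo,hi in ((.145,.152),(.152,.157),(.157,.17)):
    m=b&(P[:,2]>lo)&(P[:,2]<hi); 
    if m.sum(): print(lo,m.sum(),P[m].mean(0),P[m].min(0),P[m].max(0))
m=(abs(P[:,2]-.068)<.004)&(abs(P[:,0]-.508)<.06)&(abs(P[:,1]+.289)<.06); print(cv2.minAreaRect(P[m][:,:2].astype(np.float32)))
m=(abs(P[:,2]-.12)<.004)&(abs(P[:,0]-.508)<.03)&(abs(P[:,1]+.289)<.03); print(m.sum(),P[m].mean(0))
st([.435,-.3325,.131])
E
```

```text
0.152 68 [ 0.4436 -0.3266  0.1557] [ 0.4259 -0.3517  0.1527] [ 0.4514 -0.3208  0.157 ]
0.157 1634 [ 0.4368 -0.3352  0.1604] [ 0.4208 -0.3516  0.1571] [ 0.4514 -0.3208  0.1629]
((0.5079867243766785, -0.2800934612751007), (0.09916955977678299, 0.08279374986886978), 89.65172576904297)
770 [ 0.5069 -0.2914  0.1208]
t 1.95 p [ 0.4194 -0.3385  0.2153] yaw 0.837 F [-1.68 -0.62 -0.41] Ftool [-1.58 -0.84  0.41] w 0.0496
shift cm [1.52 0.73 8.43]
```

```bash
python3 -m crank '[[5,1.45,0.94,0,0],[5,0,0,0,0],[5,0,0,0,0]]'; python3 - <<'E'
from h import *
st([.436,-.334,.131])
E
```

```text
time: 2.25
eef_pos: [0.4345, -0.3359, 0.2156]
tool_rot: [[0.674, 0.739, -0.0], [0.739, -0.674, -0.005], [-0.004, 0.003, -1.0]]
wrist_force: [-0.7, -0.2, -0.2]
grip_width: 0.0503
t 2.25 p [ 0.4345 -0.3359  0.2156] yaw 0.831 F [-0.66 -0.24 -0.15] Ftool [-0.63 -0.33  0.16] w 0.0503
shift cm [ 0.28 -0.04  8.46]
```

```bash
python3 -m crank '[[5,0.3,0,2.5,0],[5,0,0,2.5,0],[5,0,0,2,0],[5,0,0,1.3,0],[5,0,0,0,0]]'; python3 - <<'E'
from h import *
st([.436,-.334,.131])
E
```

```text
time: 2.75
eef_pos: [0.4349, -0.3373, 0.1316]
tool_rot: [[0.678, 0.735, 0.002], [0.735, -0.678, -0.008], [-0.004, 0.007, -1.0]]
wrist_force: [-0.4, 0.4, -0.5]
grip_width: 0.0502
t 2.75 p [ 0.4349 -0.3373  0.1316] yaw 0.825 F [-0.4   0.42 -0.5 ] Ftool [ 0.04 -0.58  0.5 ] w 0.0502
shift cm [ 0.32 -0.14  0.06]
```

Good height; nudge and close.

```bash
python3 -m crank '[[5,0.35,-0.1,0,0],[2,0,0,0,0],[2,0,0,0,0],[2,0,0,0,0],[2,0,0,0,0],[2,0,0,0,0]]' 30; python3 - <<'E'
from h import *
st([.436,-.334,.131])
save('scene','s2.png')
i=cv2.imread('pics/s2.png')[90:270,270:470]; cv2.imwrite('pics/s2c.png',cv2.resize(i,None,fx=3,fy=3,interpolation=cv2.INTER_CUBIC))
E
```

```text
time: 3.35
eef_pos: [0.4363, -0.3348, 0.1333]
tool_rot: [[0.68, 0.734, 0.003], [0.734, -0.68, -0.009], [-0.004, 0.008, -1.0]]
wrist_force: [0.3, -0.4, -3.6]
grip_width: 0.0284
t 3.35 p [ 0.4363 -0.3348  0.1333] yaw 0.824 F [ 0.29 -0.44 -3.65] Ftool [-0.11  0.48  3.65] w 0.0284
shift cm [ 0.04 -0.08  0.23]
```

View pics/s2c.png

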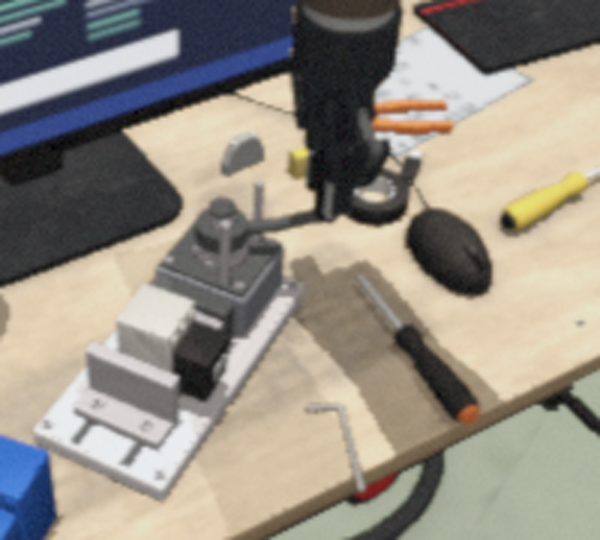

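```bash
python3 -m crank '[[2,0,0,0,0],[2,0,0,0,0]]' 30; python3 - <<'E'
from h import *
st()
E
```

```text
time: 3.6
eef_pos: [0.4363, -0.3348, 0.1333]
tool_rot: [[0.68, 0.734, 0.003], [0.734, -0.68, -0.009], [-0.004, 0.008, -1.0]]
wrist_force: [0.5, -0.9, -3.2]
grip_width: 0.0285
t 3.6 p [ 0.4363 -0.3348  0.1333] yaw 0.824 F [ 0.54 -0.95 -3.18] Ftool [-0.32  1.01  3.19] w 0.0285
```

```bash
python3 -m crank '[[4,0,0,0,0],[4,0,0,0,0],[4,0,0,0.5,0],[2,0,0,0,0],[2,0,0,0,0],[2,0,0,0,0],[2,0,0,0,0]]' 30; python3 - <<'E'
from h import *
st()
save('wrist','w3.png')
i=cv2.imread('pics/w3.png')[150:330,200:440]; cv2.imwrite('pics/w3c.png',cv2.resize(i,None,fx=3,fy=3,interpolation=cv2.INTER_CUBIC))
E
```

```text
time: 4.3
eef_pos: [0.4374, -0.3357, 0.13]
tool_rot: [[0.679, 0.734, 0.006], [0.734, -0.679, -0.011], [-0.004, 0.012, -1.0]]
wrist_force: [-0.1, 1.1, -0.8]
grip_width: 0.0261
t 4.3 p [ 0.4374 -0.3357  0.13  ] yaw 0.824 F [-0.09  1.08 -0.77] Ftool [ 0.73 -0.81  0.76] w 0.0261
```

View pics/w3c.png

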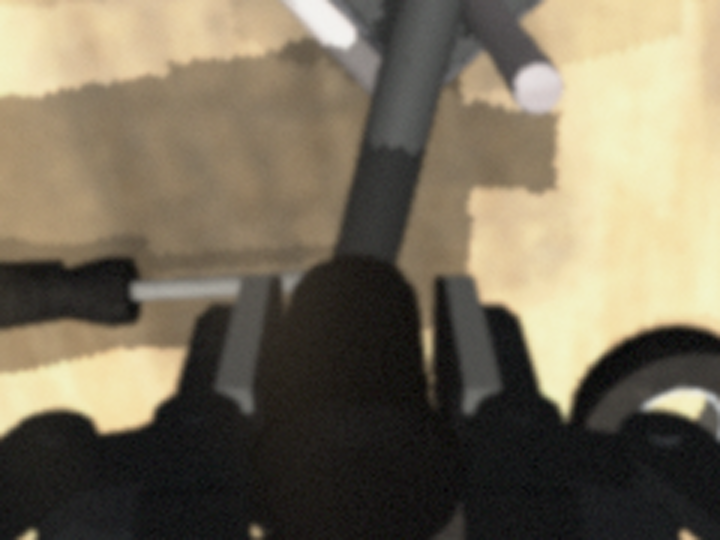

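```bash
python3 -m crank '[[2,0,0,0,0],[2,0,0,0,0],[2,0,0,0,0]]' 30; python3 - <<'E'
from h import *
st()
E
```

```text
time: 4.65
eef_pos: [0.4374, -0.3357, 0.13]
tool_rot: [[0.679, 0.734, 0.006], [0.734, -0.679, -0.011], [-0.004, 0.012, -1.0]]
wrist_force: [-0.3, 0.1, 0.2]
grip_width: 0.0263
t 4.65 p [ 0.4374 -0.3357  0.13  ] yaw 0.824 F [-0.31  0.09  0.21] Ftool [-0.15 -0.29 -0.21] w 0.0263
```

```bash
python3 -m crank '[[4,0,0,0,0],[4,0,0,0,0],[4,0,0,0.3,0],[2,0,0,0,0],[2,0,0,0,0],[2,0,0,0,0],[2,0,0,0,0],[2,0,0,0,0]]' 30; python3 - <<'E'
from h import *
st()
E
```

```text
time: 5.45
eef_pos: [0.4376, -0.3359, 0.127]
tool_rot: [[0.68, 0.734, 0.007], [0.734, -0.679, -0.012], [-0.004, 0.013, -1.0]]
wrist_force: [-0.2, -0.2, -0.1]
grip_width: 0.0263
t 5.45 p [ 0.4376 -0.3359  0.127 ] yaw 0.824 F [-0.15 -0.19 -0.06] Ftool [-0.25  0.02  0.06] w 0.0263
```

```bash
cat >> h.py <<'E'
AX=np.array([.508,-.290])
def lev(ds=.1):
    o=monitor.get_obs(); R=np.array(o['tool_rot']); p=np.array(o['eef_pos']); v=p[:2]-AX; a=np.arctan2(-v[1],-v[0]); rad=np.hypot(*v)
    yaw=np.arctan2(R[1,0],R[0,0]); F=np.array(o['wrist_force']); t=np.array([-np.sin(a),np.cos(a)]); n=-v/rad
    a2=a-ds; tgt=np.array([*(AX-.085*np.array([np.cos(a2),np.sin(a2)])),p[2]])
    print('t %.2f swing %.3f rad %.4f z %.4f yaw-a %.3f  Ft %.2f Fin %.2f Fz %.2f w %.4f'%(o['time'],.7-a,rad,p[2],yaw-a,F[:2]@t,F[:2]@n,F[2],o['grip_width']), 'shift', (R.T@(tgt-p)*100).round(3))
E
cat > l.py <<'E'
import sys; from h import *
lev(float(sys.argv[1]) if len(sys.argv)>1 else .1)
E
python3 l.py; python3 -m crank '[[2,0.12,-0.41,0.05,2.9],[2,0.12,-0.41,0.05,2.9]]' 40;python3 l.py; python3 -m crank '[[2,0.12,-0.41,0.05,2.9],[2,0.12,-0.41,0.05,2.9]]';python3 l.py
```

```text
t 5.45 swing 0.122 rad 0.0840 z 0.1270 yaw-a 0.246  Ft -0.08 Fin -0.23 Fz -0.06 w 0.0263 shift [ 0.151 -0.837 -0.012]
time: 5.65
eef_pos: [0.4337, -0.3292, 0.1268]
tool_rot: [[0.752, 0.659, 0.008], [0.659, -0.752, -0.013], [-0.003, 0.015, -1.0]]
wrist_force: [-1.6, 0.8, 2.9]
grip_width: 0.0255
t 5.65 swing 0.214 rad 0.0840 z 0.1268 yaw-a 0.233  Ft 1.50 Fin -1.05 Fz 2.90 w 0.0255 shift [ 0.142 -0.838 -0.013]
time: 5.85
eef_pos: [0.4297, -0.3199, 0.1244]
tool_rot: [[0.817, 0.576, 0.007], [0.577, -0.817, -0.01], [-0.001, 0.012, -1.0]]
wrist_force: [1.6, 0.3, -6.1]
grip_width: 0.0258
t 5.85 swing 0.335 rad 0.0838 z 0.1244 yaw-a 0.250  Ft -0.24 Fin 1.59 Fz -6.08 w 0.0258 shift [ 0.138 -0.841 -0.01 ]
```

```bash
python3 -m crank '[[2,0,0,0.2,0],[2,0,0,0.15,0],[2,0,0,0.1,0]]';python3 l.py; python3 -m crank '[[2,0.06,-0.21,0.05,1.4],[2,0.06,-0.21,0.05,1.4]]';python3 l.py
```

```text
time: 6.15
eef_pos: [0.4299, -0.3215, 0.1233]
tool_rot: [[0.816, 0.579, 0.008], [0.579, -0.815, -0.016], [-0.002, 0.017, -1.0]]
wrist_force: [-2.5, 2.3, 3.9]
grip_width: 0.0256
t 6.15 swing 0.317 rad 0.0842 z 0.1233 yaw-a 0.234  Ft 3.04 Fin -1.45 Fz 3.91 w 0.0256 shift [ 0.158 -0.834 -0.015]
time: 6.35
eef_pos: [0.4285, -0.3174, 0.1233]
tool_rot: [[0.843, 0.537, 0.009], [0.537, -0.843, -0.016], [-0.001, 0.018, -1.0]]
wrist_force: [-1.8, 0.4, 5.0]
grip_width: 0.0257
t 6.35 swing 0.368 rad 0.0841 z 0.1233 yaw-a 0.235  Ft 0.93 Fin -1.57 Fz 4.98 w 0.0257 shift [ 0.149 -0.837 -0.015]
```

```bash
python3 -m crank '[[2,0.1,-0.41,0.02,2.9],[2,0.1,-0.41,0.02,2.9]]';python3 l.py;python3 -m crank '[[2,0.1,-0.41,0.02,2.9],[2,0.1,-0.41,0.02,2.9]]';python3 l.py
```

```text
time: 6.55
eef_pos: [0.4267, -0.3107, 0.1234]
tool_rot: [[0.895, 0.446, 0.01], [0.446, -0.895, -0.02], [0.0, 0.022, -1.0]]
wrist_force: [-1.0, -1.7, 3.4]
grip_width: 0.0255
t 6.55 swing 0.451 rad 0.0839 z 0.1234 yaw-a 0.213  Ft -1.40 Fin -1.39 Fz 3.43 w 0.0255 shift [ 0.116 -0.843 -0.019]
time: 6.75
eef_pos: [0.425, -0.3031, 0.1233]
tool_rot: [[0.937, 0.35, 0.01], [0.35, -0.936, -0.023], [0.002, 0.025, -1.0]]
wrist_force: [-1.4, -0.8, 3.6]
grip_width: 0.0255
t 6.75 swing 0.543 rad 0.0840 z 0.1233 yaw-a 0.201  Ft -0.55 Fin -1.49 Fz 3.62 w 0.0255 shift [ 0.111 -0.843 -0.021]
```

```bash
cat > jaw.py <<'E'
import sys; from h import *
np.set_printoptions(precision=4,suppress=True)
p,d=grab_frame('top'); fn=sys.argv[1]
i=p[150:260,260:430,::-1]; cv2.imwrite('pics/'+fn,cv2.resize(i,None,fx=4,fy=4,interpolation=cv2.INTER_CUBIC))
r,c=np.nonzero(d>0);P=unproj('top',r,c,d[d>0])
m=(abs(P[:,2]-.062)<.004)&(P[:,1]>-.245)&(P[:,1]<-.15)&(P[:,0]>.47)&(P[:,0]<.545)
y=P[m][:,1]
print('z.062 band y hist'); h,e=np.histogram(y,np.arange(-.245,-.149,.002)); print([(round(a,3),int(b)) for a,b in zip(e,h) if b])
m=(abs(P[:,2]-.098)<.006)&(P[:,1]>-.24)&(P[:,1]<-.11)&(P[:,0]>.45)&(P[:,0]<.565)
print('contactor top',P[m].mean(0),np.percentile(P[m][:,1],[2,98]))
E
python3 jaw.py j1.png
```

```text
z.062 band y hist
[(np.float64(-0.245), 22), (np.float64(-0.243), 28), (np.float64(-0.241), 28), (np.float64(-0.239), 26), (np.float64(-0.237), 30), (np.float64(-0.235), 23), (np.float64(-0.233), 22), (np.float64(-0.231), 26), (np.float64(-0.229), 26), (np.float64(-0.227), 4), (np.float64(-0.221), 32), (np.float64(-0.219), 32), (np.float64(-0.217), 32), (np.float64(-0.161), 1)]
contactor top [ 0.5076 -0.1813  0.0955] [-0.2023 -0.1591]
```

View pics/j1.png

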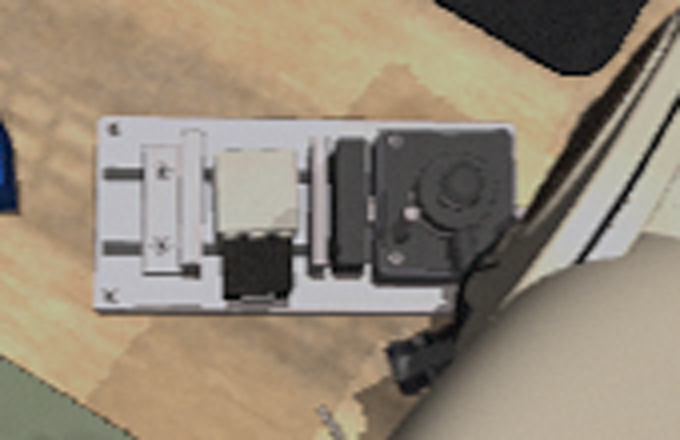

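```bash
cat > wr.py <<'E'
from h import *
cm=camera_model('wrist'); p,d=grab_frame('wrist')
K=np.array(cm['camera_matrix']);R=np.array(cm['R']);t=np.array(cm['t'])
r,c=np.nonzero(d>0); z=d[d>0]
u=(c-K[0,2])/K[0,0]; v=(r-K[1,2])/K[1,1]; th=np.hypot(u,v)+1e-9
X=np.stack([u/th*np.tan(th)*z, v/th*np.tan(th)*z, z]); P=(R.T@(X-t[:,None])).T
np.set_printoptions(precision=4,suppress=True)
o=monitor.get_obs(); k=np.array(o['eef_pos'][:2])-AX; k/=np.hypot(*k)
Q=P[:,:2]-AX; along=Q@k; across=abs(Q@np.array([-k[1],k[0]]))
for lo in (0,.01,.02,.03,.04,.05,.06):
    m=(abs(along-lo-.005)<.005)&(across<.004)&(P[:,2]>.08)&(P[:,2]<.14); print(lo,m.sum(),np.median(P[m][:,2]) if m.any() else None)
m=(abs(Q[:,0])<.045)&(abs(Q[:,1])<.045)&(abs(P[:,2]-.068)<.006); print('housing z',np.median(P[m][:,2]))
E
python3 wr.py; python3 l.py
```

```text
0 447 0.12174157904120436
0.01 302 0.09929903057729209
0.02 305 0.09682918477368224
0.03 302 0.09735521237225096
0.04 306 0.09820994004816623
0.05 310 0.10067433776728443
0.06 298 0.10322917073761939
housing z 0.06941171249920966
t 6.85 swing 0.548 rad 0.0839 z 0.1233 yaw-a 0.208  Ft 0.34 Fin -1.23 Fz 3.98 w 0.0258 shift [ 0.113 -0.843 -0.02 ]
```

```bash
python3 - <<'E'
from h import *
p,d=grab_frame('top'); cv2.imwrite('pics/t5.png',p[:,:,::-1])
a=cv2.imread('pics/top0.png')[170:235,300:370]; b=p[170:235,300:370,::-1]
cv2.imwrite('pics/cmp.png',cv2.resize(np.vstack([a[:32],b[:32]]),None,fx=9,fy=9,interpolation=cv2.INTER_CUBIC))
for im in (a,b): print(im[16:40].mean((0,2)).round().astype(int)[30:60])
E
python3 l.py
```

```text
[181 181 179 176 169 174 183 134  57 158 197 193 162  83  35  73  86  84
  83  83  84  84  79  54  81  83  77  82  79  78]
[172 172 169 166 162 172 143  64 135 174 176 147  80  28  58  74  72  71
  71  71  71  92 100  62  71  73  68  73  71  69]
t 6.90 swing 0.546 rad 0.0839 z 0.1233 yaw-a 0.207  Ft -0.51 Fin -2.08 Fz 4.24 w 0.0261 shift [ 0.11  -0.844 -0.02 ]
```

View pics/cmp.png

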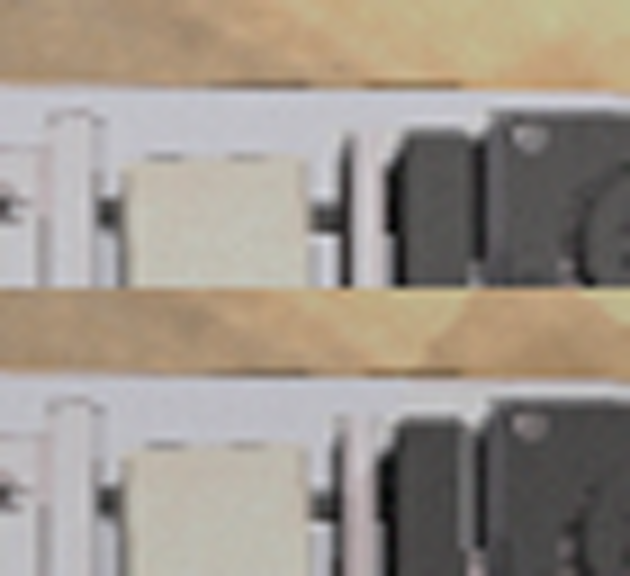

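```bash
python3 -m crank '[[2,0.14,-0.83,0.02,5.5],[2,0.14,-0.83,0.02,5.5]]';python3 l.py;python3 -m crank '[[2,0.14,-0.83,0.02,5.5]]';python3 l.py;python3 -m crank '[[2,0.14,-0.83,0.02,5.5]]';python3 l.py
```

```text
time: 7.1
eef_pos: [0.4245, -0.2884, 0.1233]
tool_rot: [[0.987, 0.163, 0.014], [0.163, -0.986, -0.026], [0.01, 0.028, -1.0]]
wrist_force: [-0.7, -1.6, 3.1]
grip_width: 0.0258
t 7.10 swing 0.719 rad 0.0835 z 0.1233 yaw-a 0.183  Ft -1.61 Fin -0.69 Fz 3.09 w 0.0258 shift [ 0.049 -0.854 -0.023]
time: 7.2
eef_pos: [0.4252, -0.2805, 0.1232]
tool_rot: [[0.998, 0.064, 0.016], [0.065, -0.998, -0.027], [0.014, 0.028, -1.0]]
wrist_force: [1.1, -1.0, 5.3]
grip_width: 0.0255
t 7.20 swing 0.814 rad 0.0833 z 0.1232 yaw-a 0.179  Ft -0.82 Fin 1.22 Fz 5.34 w 0.0255 shift [ 0.03  -0.857 -0.023]
time: 7.3
eef_pos: [0.4268, -0.2727, 0.1233]
tool_rot: [[0.999, -0.035, 0.018], [-0.034, -0.999, -0.028], [0.019, 0.028, -0.999]]
wrist_force: [-0.4, -2.1, 2.8]
grip_width: 0.0254
t 7.30 swing 0.910 rad 0.0830 z 0.1233 yaw-a 0.175  Ft -2.09 Fin 0.07 Fz 2.80 w 0.0254 shift [-0.004 -0.862 -0.024]
```

```bash
python3 -m crank '[[2,0.06,-0.84,0.02,5.7],[2,0.06,-0.84,0.02,5.7]]';python3 l.py;python3 -m crank '[[2,0.06,-0.84,0.02,5.7]]';python3 l.py;python3 -m crank '[[2,0.06,-0.6,0.02,4]]';python3 l.py
```

```text
time: 7.5
eef_pos: [0.4322, -0.2573, 0.1233]
tool_rot: [[0.971, -0.237, 0.023], [-0.237, -0.971, -0.031], [0.03, 0.025, -0.999]]
wrist_force: [1.2, -2.7, 1.4]
grip_width: 0.0256
t 7.50 swing 1.108 rad 0.0826 z 0.1233 yaw-a 0.169  Ft -1.99 Fin 2.17 Fz 1.36 w 0.0256 shift [-0.052 -0.869 -0.023]
time: 7.6
eef_pos: [0.4361, -0.2499, 0.1233]
tool_rot: [[0.942, -0.335, 0.026], [-0.335, -0.942, -0.033], [0.035, 0.022, -0.999]]
wrist_force: [1.9, -3.6, 1.4]
grip_width: 0.0254
t 7.60 swing 1.209 rad 0.0823 z 0.1233 yaw-a 0.167  Ft -2.19 Fin 3.37 Fz 1.42 w 0.0254 shift [-0.078 -0.874 -0.022]
time: 7.7
eef_pos: [0.4395, -0.2448, 0.1234]
tool_rot: [[0.915, -0.402, 0.027], [-0.401, -0.915, -0.034], [0.039, 0.02, -0.999]]
wrist_force: [-2.5, -2.1, 4.3]
grip_width: 0.0253
t 7.70 swing 1.283 rad 0.0820 z 0.1234 yaw-a 0.170  Ft -3.17 Fin -0.94 Fz 4.34 w 0.0253 shift [-0.11  -0.88  -0.022]
```

```bash
python3 jaw.py j2.png; python3 -c "
from h import *
o=monitor.get_obs();print(o['joints'])
P=np.array([[.4297,-.3199],[.4285,-.3174],[.4267,-.3107],[.425,-.3031],[.4245,-.2884],[.4252,-.2805],[.4268,-.2727],[.4322,-.2573],[.4361,-.2499],[.4395,-.2448]])
from scipy.optimize import least_squares
s=least_squares(lambda q:np.hypot(*(P-q[:2]).T)-q[2],[.508,-.29,.085]);print(s.x,s.fun)
s=least_squares(lambda q:np.hypot(*(P-q[:2]).T)-.085,[.508,-.29]);print(s.x,s.fun)
"
```

```text
z.062 band y hist
[(np.float64(-0.231), 1), (np.float64(-0.229), 3), (np.float64(-0.225), 5), (np.float64(-0.223), 5), (np.float64(-0.221), 8), (np.float64(-0.213), 13), (np.float64(-0.211), 11), (np.float64(-0.209), 9), (np.float64(-0.207), 20), (np.float64(-0.163), 1), (np.float64(-0.161), 1)]
contactor top [ 0.5088 -0.1805  0.0954] [-0.2023 -0.1591]
[-0.49763579  0.31027175 -0.24493094  0.97505408 -0.01647861  3.05815625]
[ 0.50474701 -0.29172991  0.08034347] [-1.83585989e-04  1.08748009e-04 -2.41109956e-05  2.10014817e-04
 -2.74048158e-05 -7.69268521e-06 -1.07110979e-04 -4.09987578e-05
  4.40471158e-05  2.80942801e-05]
[ 0.50962994 -0.29232786] [-4.48134461e-04 -8.42822071e-05 -5.93721748e-05  3.12751366e-04
  2.20505854e-04  2.54401165e-04  1.23743781e-04 -1.56099428e-05
 -1.07271326e-04 -2.82197943e-04]
```

View pics/j2.png

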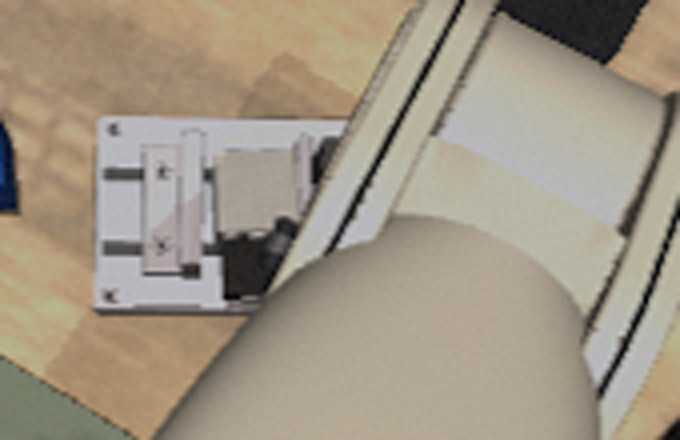

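```bash
sed -i 's/^AX=.*/AX=np.array([.5047,-.2917])/; s/AX-.085/AX-.0803/' h.py; python3 l.py -0.1; python3 -m crank '[[2,0,0,-0.3,0],[2,0,0,-0.3,0],[2,0,0,-0.3,0]]' 60; python3 l.py -0.1
```

```text
t 7.75 swing 1.331 rad 0.0803 z 0.1234 yaw-a 0.217  Ft -1.18 Fin 0.34 Fz 3.41 w 0.0256 shift [-0.135  0.791  0.01 ]
time: 8.05
eef_pos: [0.4396, -0.2449, 0.1242]
tool_rot: [[0.918, -0.397, 0.023], [-0.396, -0.918, -0.032], [0.034, 0.02, -0.999]]
wrist_force: [6.6, -4.8, -17.7]
grip_width: 0.025
t 8.05 swing 1.323 rad 0.0802 z 0.1242 yaw-a 0.216  Ft -0.04 Fin 8.10 Fz -17.72 w 0.0250 shift [-0.143  0.789  0.011]
```

```bash
python3 -m crank '[[2,-0.02,0.2,0,-1.4],[2,0,0,-0.3,0]]' 60; python3 l.py -0.1;python3 -m crank '[[2,0,0,-0.4,0]]' 60; python3 l.py -0.1
```

```text
time: 8.25
eef_pos: [0.4385, -0.2464, 0.1244]
tool_rot: [[0.929, -0.37, 0.022], [-0.37, -0.929, -0.029], [0.031, 0.019, -0.999]]
wrist_force: [8.1, -5.9, -19.7]
grip_width: 0.0251
t 8.25 swing 1.300 rad 0.0802 z 0.1244 yaw-a 0.222  Ft -0.33 Fin 9.98 Fz -19.71 w 0.0251 shift [-0.143  0.79   0.01 ]
time: 8.35
eef_pos: [0.4385, -0.2464, 0.1258]
tool_rot: [[0.929, -0.369, 0.021], [-0.369, -0.929, -0.027], [0.029, 0.018, -0.999]]
wrist_force: [2.8, 0.8, -7.5]
grip_width: 0.0251
t 8.35 swing 1.300 rad 0.0802 z 0.1258 yaw-a 0.222  Ft 2.26 Fin 1.81 Fz -7.54 w 0.0251 shift [-0.148  0.788  0.01 ]
```

```bash
python3 -m crank '[[2,0,0,-0.3,0],[2,0,0,-0.3,0]]'; python3 l.py -0.1
```

```text
time: 8.55
eef_pos: [0.4385, -0.2461, 0.1291]
tool_rot: [[0.93, -0.368, 0.019], [-0.368, -0.93, -0.024], [0.027, 0.016, -1.0]]
wrist_force: [3.9, -1.1, -8.2]
grip_width: 0.0246
t 8.55 swing 1.304 rad 0.0804 z 0.1291 yaw-a 0.227  Ft 1.32 Fin 3.86 Fz -8.20 w 0.0246 shift [-0.136  0.791  0.009]
```

```bash
python3 -m crank '[[2,0,0,-0.25,0],[2,0,0,-0.1,0]]'; python3 l.py -0.1;  python3 -m crank '[[2,-0.13,0.79,-0.05,-5.7],[2,-0.13,0.79,-0.05,-5.7]]'; python3 l.py -0.1
```

```text
time: 8.75
eef_pos: [0.4386, -0.2461, 0.1319]
tool_rot: [[0.93, -0.368, 0.019], [-0.367, -0.93, -0.024], [0.026, 0.015, -1.0]]
wrist_force: [4.6, -1.0, -9.9]
grip_width: 0.025
t 8.75 swing 1.304 rad 0.0803 z 0.1319 yaw-a 0.228  Ft 1.83 Fin 4.34 Fz -9.94 w 0.0250 shift [-0.139  0.791  0.008]
time: 8.95
eef_pos: [0.4311, -0.2601, 0.1329]
tool_rot: [[0.985, -0.169, 0.019], [-0.169, -0.985, -0.024], [0.022, 0.02, -1.0]]
wrist_force: [3.9, -3.0, -9.2]
grip_width: 0.0248
t 8.95 swing 1.105 rad 0.0801 z 0.1329 yaw-a 0.235  Ft -1.19 Fin 4.74 Fz -9.22 w 0.0248 shift [-0.172  0.783  0.012]
```

```bash
python3 -m crank '[[2,-0.17,0.79,0,-5.6],[2,-0.17,0.79,0,-5.6],[2,-0.17,0.79,0,-5.6],[2,-0.17,0.79,0,-5.6]]'; python3 l.py -0.1;  python3 -m crank '[[2,-0.17,0.79,0,-5.7],[2,-0.17,0.79,0,-5.7],[2,-0.17,0.79,0,-5.7]]'; python3 l.py -0.1
```

```text
time: 9.35
eef_pos: [0.4251, -0.2921, 0.1334]
tool_rot: [[0.972, 0.233, 0.024], [0.234, -0.972, -0.021], [0.018, 0.026, -0.999]]
wrist_force: [5.4, -2.2, -10.6]
grip_width: 0.0252
t 9.35 swing 0.695 rad 0.0796 z 0.1334 yaw-a 0.231  Ft -2.25 Fin 5.42 Fz -10.57 w 0.0252 shift [-0.215  0.773  0.016]
time: 9.65
eef_pos: [0.4292, -0.3161, 0.1334]
tool_rot: [[0.856, 0.517, 0.027], [0.517, -0.856, -0.017], [0.015, 0.029, -0.999]]
wrist_force: [6.3, -2.0, -9.3]
grip_width: 0.025
t 9.65 swing 0.387 rad 0.0794 z 0.1334 yaw-a 0.231  Ft -3.82 Fin 5.40 Fz -9.33 w 0.0250 shift [-0.235  0.768  0.019]
```

```bash
python3 -m crank '[[2,-0.23,0.77,0,-5.7],[2,-0.23,0.77,0,-5.7],[2,-0.15,0.5,0,-3.6]]'; python3 l.py -0.1
```

```text
time: 9.95
eef_pos: [0.4386, -0.3356, 0.133]
tool_rot: [[0.686, 0.726, 0.032], [0.727, -0.687, -0.011], [0.014, 0.031, -0.999]]
wrist_force: [6.4, -1.2, -9.9]
grip_width: 0.0254
t 9.95 swing 0.114 rad 0.0794 z 0.1330 yaw-a 0.228  Ft -4.55 Fin 4.70 Fz -9.93 w 0.0254 shift [-0.231  0.769  0.021]
```

```bash
python3 -m crank '[[2,-0.15,0.5,0,-3.6],[2,0,0,0.2,0],[2,0,0,0.2,0]]'; python3 l.py;python3 -m crank '[[2,0,0,0.2,0],[2,0,0,0.2,0]]'; python3 l.py
```

```text
time: 10.25
eef_pos: [0.4417, -0.3399, 0.1277]
tool_rot: [[0.64, 0.768, 0.032], [0.769, -0.64, -0.007], [0.015, 0.029, -0.999]]
wrist_force: [5.0, -2.0, -6.9]
grip_width: 0.0252
t 10.25 swing 0.047 rad 0.0793 z 0.1277 yaw-a 0.224  Ft -4.60 Fin 2.78 Fz -6.90 w 0.0252 shift [ 0.119 -0.795 -0.021]
time: 10.45
eef_pos: [0.4421, -0.3409, 0.1265]
tool_rot: [[0.641, 0.767, 0.033], [0.768, -0.641, -0.01], [0.014, 0.032, -0.999]]
wrist_force: [0.2, 0.1, 7.5]
grip_width: 0.0253
t 10.45 swing 0.033 rad 0.0797 z 0.1265 yaw-a 0.209  Ft 0.00 Fin 0.22 Fz 7.52 w 0.0253 shift [ 0.142 -0.789 -0.023]
```

```bash
python3 -m crank '[[2,0.03,-0.2,0.1,1.4]]'; python3 l.py;python3 -m crank '[[2,0.03,-0.2,0.1,1.4]]'; python3 l.py;python3 -m crank '[[2,0.03,-0.2,0.1,1.4]]'; python3 l.py
```

```text
time: 10.55
eef_pos: [0.441, -0.3395, 0.1269]
tool_rot: [[0.66, 0.751, 0.034], [0.751, -0.66, -0.01], [0.015, 0.032, -0.999]]
wrist_force: [2.3, 0.3, 1.0]
grip_width: 0.0253
t 10.55 swing 0.057 rad 0.0797 z 0.1269 yaw-a 0.207  Ft -1.14 Fin 2.02 Fz 1.03 w 0.0253 shift [ 0.143 -0.789 -0.023]
time: 10.65
eef_pos: [0.4397, -0.3378, 0.1269]
tool_rot: [[0.679, 0.733, 0.035], [0.734, -0.679, -0.011], [0.016, 0.033, -0.999]]
wrist_force: [3.3, -1.0, 2.8]
grip_width: 0.0254
t 10.65 swing 0.083 rad 0.0797 z 0.1269 yaw-a 0.207  Ft -2.71 Fin 2.17 Fz 2.78 w 0.0254 shift [ 0.148 -0.788 -0.024]
time: 10.75
eef_pos: [0.4384, -0.3361, 0.1268]
tool_rot: [[0.698, 0.715, 0.036], [0.716, -0.698, -0.011], [0.017, 0.033, -0.999]]
wrist_force: [1.7, 1.5, 5.0]
grip_width: 0.0253
t 10.75 swing 0.110 rad 0.0798 z 0.1268 yaw-a 0.208  Ft 0.33 Fin 2.29 Fz 4.95 w 0.0253 shift [ 0.155 -0.786 -0.024]
```

```bash
python3 -m crank '[[2,0.03,-0.2,0.1,1.4],[2,0.03,-0.2,0.1,1.4]]'; python3 l.py;python3 -m crank '[[2,0.03,-0.2,0.1,1.4],[2,0.03,-0.2,0.1,1.4]]'; python3 l.py;python3 -m crank '[[2,0.03,-0.2,0.1,1.4],[2,0.03,-0.2,0.1,1.4]]'; python3 l.py
```

```text
time: 10.95
eef_pos: [0.4359, -0.3325, 0.1264]
tool_rot: [[0.734, 0.678, 0.037], [0.678, -0.735, -0.012], [0.019, 0.034, -0.999]]
wrist_force: [0.9, 0.1, 6.3]
grip_width: 0.0255
t 10.95 swing 0.165 rad 0.0800 z 0.1264 yaw-a 0.210  Ft -0.43 Fin 0.83 Fz 6.26 w 0.0255 shift [ 0.178 -0.781 -0.023]
time: 11.15
eef_pos: [0.4337, -0.3286, 0.1258]
tool_rot: [[0.769, 0.638, 0.038], [0.639, -0.769, -0.013], [0.021, 0.034, -0.999]]
wrist_force: [2.6, -0.5, 1.3]
grip_width: 0.025
t 11.15 swing 0.220 rad 0.0800 z 0.1258 yaw-a 0.214  Ft -1.62 Fin 2.13 Fz 1.33 w 0.0250 shift [ 0.184 -0.78  -0.023]
time: 11.35
eef_pos: [0.4316, -0.3243, 0.1231]
tool_rot: [[0.802, 0.596, 0.038], [0.597, -0.802, -0.012], [0.024, 0.032, -0.999]]
wrist_force: [0.8, -1.8, 9.4]
grip_width: 0.0253
t 11.35 swing 0.281 rad 0.0800 z 0.1231 yaw-a 0.221  Ft -1.95 Fin 0.03 Fz 9.44 w 0.0253 shift [ 0.184 -0.78  -0.021]
```

```bash
python3 -m crank '[[2,0,0,0,0],[4,0,0,0,0],[4,0,0,0,0],[4,-0.3,0,0,0],[4,0,0,0,-7],[4,0,0,0,-6]]'; python3 - <<'E'
from h import *
st(); save('scene','s4.png'); save('wrist','w4.png')
i=cv2.imread('pics/s4.png')[90:270,270:470]; cv2.imwrite('pics/s4c.png',cv2.resize(i,None,fx=3,fy=3,interpolation=cv2.INTER_CUBIC))
E
python3 wr.py; python3 l.py
```

```text
time: 11.95
eef_pos: [0.4271, -0.3267, 0.122]
tool_rot: [[0.644, 0.765, 0.035], [0.765, -0.644, -0.014], [0.012, 0.035, -0.999]]
wrist_force: [-0.0, -0.2, -0.7]
grip_width: 0.0399
t 11.95 p [ 0.4271 -0.3267  0.122 ] yaw 0.872 F [-0.01 -0.23 -0.67] Ftool [-0.19  0.11  0.67] w 0.0399
0 456 0.12041969927147252
0.01 315 0.09895141967525443
0.02 308 0.09679495509976221
0.03 305 0.09756243100605662
0.04 305 0.09890695549478928
0.05 309 0.10150698922645862
0.06 553 0.10547725815556387
housing z 0.06940279790844667
t 12.10 swing 0.276 rad 0.0849 z 0.1221 yaw-a 0.441  Ft -0.53 Fin -0.06 Fz 0.12 w 0.0402 shift [ 0.798 -0.51  -0.008]
```

View pics/s4c.png

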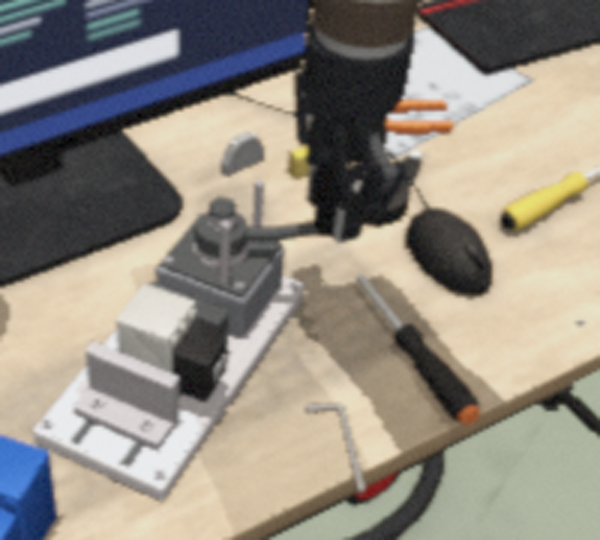

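View pics/w4.png

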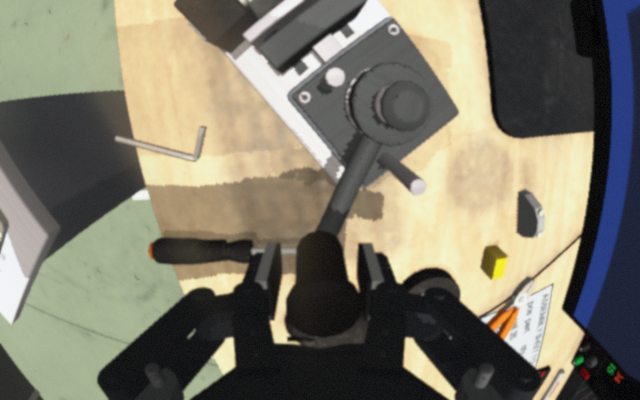

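```bash
python3 -m crank '[[2,0,0,-0.1,0],[2,0,0,0,0],[2,0,0,0,0],[2,0,0,0,0],[2,0,0,0,0]]' 40; python3 l.py
```

```text
time: 12.6
eef_pos: [0.4268, -0.3263, 0.1229]
tool_rot: [[0.652, 0.757, 0.034], [0.758, -0.652, -0.012], [0.013, 0.034, -0.999]]
wrist_force: [0.6, 0.0, -0.0]
grip_width: 0.0256
t 12.60 swing 0.282 rad 0.0852 z 0.1229 yaw-a 0.442  Ft -0.23 Fin 0.58 Fz -0.02 w 0.0256 shift [ 0.821 -0.498 -0.006]
```

```bash
sed -i 's/AX-.0803/AX-.085/' h.py; python3 -m crank '[[2,0.4,-0.75,0.02,5.7],[2,0.4,-0.75,0.02,5.7]]'; python3 l.py;python3 -m crank '[[2,0.4,-0.75,0.02,5.7]]'; python3 l.py;python3 -m crank '[[2,0.4,-0.75,0.02,5.7]]'; python3 l.py
```

```text
time: 12.8
eef_pos: [0.4218, -0.3121, 0.1228]
tool_rot: [[0.793, 0.609, 0.034], [0.61, -0.793, -0.017], [0.017, 0.034, -0.999]]
wrist_force: [-0.7, -0.3, 3.2]
grip_width: 0.0256
t 12.80 swing 0.458 rad 0.0853 z 0.1228 yaw-a 0.414  Ft -0.13 Fin -0.72 Fz 3.21 w 0.0256 shift [ 0.411 -0.746 -0.019]
time: 12.9
eef_pos: [0.4205, -0.3042, 0.1229]
tool_rot: [[0.851, 0.524, 0.034], [0.525, -0.851, -0.019], [0.02, 0.034, -0.999]]
wrist_force: [1.8, -1.0, 1.1]
grip_width: 0.0257
t 12.90 swing 0.553 rad 0.0852 z 0.1229 yaw-a 0.405  Ft -1.26 Fin 1.68 Fz 1.11 w 0.0257 shift [ 0.389 -0.756 -0.018]
time: 13.0
eef_pos: [0.4195, -0.2964, 0.1229]
tool_rot: [[0.901, 0.433, 0.034], [0.434, -0.901, -0.021], [0.021, 0.034, -0.999]]
wrist_force: [-2.2, -3.5, 1.6]
grip_width: 0.0255
t 13.00 swing 0.645 rad 0.0853 z 0.1229 yaw-a 0.394  Ft -3.40 Fin -2.44 Fz 1.57 w 0.0255 shift [ 0.396 -0.754 -0.017]
```

```bash
python3 -m crank '[[2,0.38,-0.75,0.02,5.9]]'; python3 l.py;python3 -m crank '[[2,0.38,-0.75,0.02,5.9]]'; python3 l.py;python3 -m crank '[[2,0.19,-0.38,0.02,2.9]]'; python3 l.py;python3 -m crank '[[2,0.19,-0.38,0.02,2.9]]'; python3 l.py; python3 jaw.py j3.png
```

```text
time: 13.1
eef_pos: [0.4192, -0.2883, 0.1229]
tool_rot: [[0.942, 0.335, 0.033], [0.336, -0.942, -0.023], [0.023, 0.032, -0.999]]
wrist_force: [1.9, -2.5, 0.3]
grip_width: 0.0261
t 13.10 swing 0.740 rad 0.0856 z 0.1229 yaw-a 0.383  Ft -2.43 Fin 1.96 Fz 0.26 w 0.0261 shift [ 0.409 -0.75  -0.015]
time: 13.2
eef_pos: [0.4201, -0.2803, 0.1229]
tool_rot: [[0.972, 0.233, 0.033], [0.234, -0.972, -0.024], [0.026, 0.031, -0.999]]
wrist_force: [-0.4, -3.8, 1.4]
grip_width: 0.0255
t 13.20 swing 0.834 rad 0.0853 z 0.1229 yaw-a 0.369  Ft -3.78 Fin 0.12 Fz 1.38 w 0.0255 shift [ 0.376 -0.764 -0.014]
time: 13.3
eef_pos: [0.4208, -0.2762, 0.1229]
tool_rot: [[0.983, 0.181, 0.032], [0.182, -0.983, -0.026], [0.027, 0.031, -0.999]]
wrist_force: [-0.9, -1.5, 1.2]
grip_width: 0.0259
t 13.30 swing 0.883 rad 0.0853 z 0.1229 yaw-a 0.366  Ft -1.69 Fin -0.65 Fz 1.21 w 0.0259 shift [ 0.369 -0.767 -0.014]
time: 13.4
eef_pos: [0.4216, -0.2721, 0.1229]
tool_rot: [[0.991, 0.13, 0.032], [0.131, -0.991, -0.026], [0.028, 0.03, -0.999]]
wrist_force: [-1.3, -0.8, 2.8]
grip_width: 0.0254
t 13.40 swing 0.932 rad 0.0853 z 0.1229 yaw-a 0.363  Ft -1.09 Fin -1.05 Fz 2.76 w 0.0254 shift [ 0.373 -0.766 -0.013]
z.062 band y hist
[(np.float64(-0.231), 15), (np.float64(-0.229), 21), (np.float64(-0.227), 23), (np.float64(-0.225), 25), (np.float64(-0.223), 31), (np.float64(-0.221), 30), (np.float64(-0.219), 29), (np.float64(-0.217), 29), (np.float64(-0.215), 21), (np.float64(-0.213), 21), (np.float64(-0.211), 5), (np.float64(-0.205), 33), (np.float64(-0.203), 32), (np.float64(-0.201), 12), (np.float64(-0.199), 1), (np.float64(-0.157), 1)]
contactor top [ 0.5084 -0.1763  0.0952] [-0.1979 -0.1547]
```

View pics/j3.png

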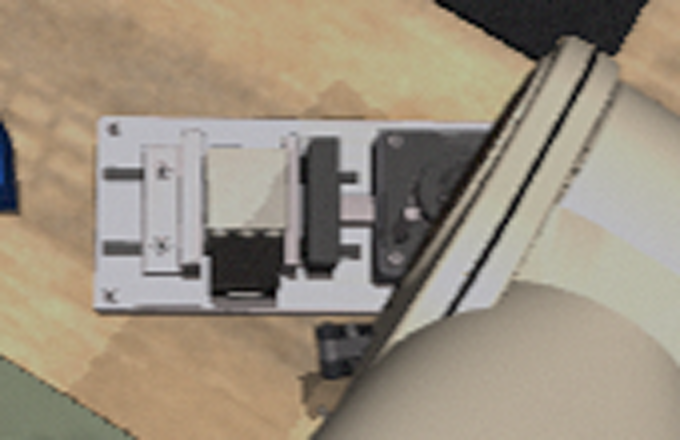

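```bash
python3 - <<'E'
from h import *
for n in ('top','scene'):
    p,d=grab_frame(n); r,c=np.nonzero(d>0);P=unproj(n,r,c,d[d>0])
    b=(P[:,1]>-.165)&(P[:,1]<-.125)&(P[:,0]>.47)&(P[:,0]<.55)&(P[:,2]>.03)
    for lo in np.arange(.03,.11,.006):
        m=b&(abs(P[:,2]-lo)<.003)
        if m.sum()>5: print(n,round(lo,3),m.sum(),np.percentile(P[m][:,1],[2,25,50,75,98]).round(4))
E
```

```text
top 0.03 20 [-0.1391 -0.1323 -0.13   -0.1293 -0.1252]
top 0.066 67 [-0.1506 -0.1483 -0.1461 -0.1439 -0.1416]
top 0.072 104 [-0.1506 -0.1483 -0.1461 -0.1439 -0.1416]
top 0.078 29 [-0.1636 -0.1615 -0.1593 -0.1571 -0.1561]
top 0.09 14 [-0.1634 -0.1612 -0.1591 -0.1553 -0.1547]
top 0.096 94 [-0.1634 -0.1612 -0.159  -0.1569 -0.1547]
scene 0.03 82 [-0.1414 -0.1387 -0.1336 -0.1291 -0.1254]
scene 0.036 58 [-0.1553 -0.1405 -0.1397 -0.1388 -0.1272]
scene 0.042 53 [-0.1559 -0.1408 -0.14   -0.1393 -0.1375]
scene 0.048 58 [-0.1541 -0.1408 -0.1398 -0.1393 -0.138 ]
scene 0.054 53 [-0.1564 -0.1408 -0.14   -0.1394 -0.1385]
scene 0.06 60 [-0.1545 -0.1407 -0.1399 -0.1393 -0.1383]
scene 0.066 64 [-0.1571 -0.1433 -0.1402 -0.1393 -0.1381]
scene 0.072 186 [-0.1565 -0.1511 -0.146  -0.1419 -0.1388]
scene 0.078 60 [-0.1643 -0.159  -0.1542 -0.1532 -0.1511]
scene 0.084 41 [-0.1626 -0.1542 -0.1534 -0.1523 -0.1511]
scene 0.09 37 [-0.1606 -0.1541 -0.1532 -0.1524 -0.1512]
scene 0.096 105 [-0.1648 -0.1608 -0.1577 -0.154  -0.1517]
scene 0.102 6 [-0.1647 -0.1633 -0.1596 -0.154  -0.1528]
```

```bash
cat > edge.py <<'E'
from h import *
ims=[grab_frame('top')[0] for _ in range(4)]
g=np.mean([i.astype(float).mean(2) for i in ims],0)
def cross(rows,lo,hi,rising,lvl=None):
    out=[]
    pr=g[rows[0]:rows[1],lo:hi].mean(0); l=lvl or (pr.min()+pr.max())/2
    for i in range(len(pr)-1):
        a,b=pr[i],pr[i+1]
        if (b>a)==rising and (a-l)*(b-l)<=0: out.append(round(lo+i+(l-a)/(b-a),2))
    return out
# rows: bed above contactor (plate ends) avoid slots/rod
for rows in ((186,190),(196,200)):
    print(rows,'prof',g[rows[0]:rows[1],326:352].mean(0).round().astype(int))
    print('plate right',cross(rows,328,342,False),'block right',cross(rows,336,353,True))
print('contactor L',g[190:204,304:318].mean(0).round().astype(int))
E
python3 edge.py; python3 l.py .03
```

```text
(186, 190) prof [181 181 180 181 166 160 168 172 141 115  82  56  72  71  71  70  70  68
  95 164 190 187 187 186 187 191]
plate right [np.float64(334.87)] block right [np.float64(344.42)]
(196, 200) prof [179 168 160 159 160 146 154 170 148  96  43  57  72  71  71  71  70  68
  98 156 178 176 174 174 175 179]
plate right [np.float64(334.81)] block right [np.float64(344.22)]
contactor L [159 166 188 187 186 189 136 110 166 182 180 180 180 180]
t 13.75 swing 0.931 rad 0.0853 z 0.1228 yaw-a 0.365  Ft 0.05 Fin -3.35 Fz 5.68 w 0.0260 shift [ 0.124 -0.226 -0.003]
```

```bash
for k in 1; do :; done; python3 -m crank '[[2,0.12,-0.23,0.02,1.7]]'; python3 l.py .03;python3 -m crank '[[2,0.12,-0.23,0.02,1.7]]'; python3 l.py .03;python3 -m crank '[[2,0.12,-0.23,0.02,1.7]]'; python3 l.py .03; python3 edge.py
```

```text
time: 13.85
eef_pos: [0.4223, -0.2706, 0.1229]
tool_rot: [[0.994, 0.101, 0.031], [0.102, -0.994, -0.027], [0.029, 0.03, -0.999]]
wrist_force: [-3.6, -2.2, 4.9]
grip_width: 0.0257
t 13.85 swing 0.950 rad 0.0851 z 0.1229 yaw-a 0.353  Ft -3.03 Fin -2.89 Fz 4.94 w 0.0257 shift [ 0.098 -0.236 -0.004]
time: 13.95
eef_pos: [0.4229, -0.269, 0.1228]
tool_rot: [[0.997, 0.07, 0.031], [0.071, -0.997, -0.029], [0.029, 0.031, -0.999]]
wrist_force: [-3.1, -1.1, 4.5]
grip_width: 0.0258
t 13.95 swing 0.971 rad 0.0849 z 0.1228 yaw-a 0.342  Ft -1.89 Fin -2.73 Fz 4.52 w 0.0258 shift [ 0.083 -0.241 -0.005]
time: 14.05
eef_pos: [0.4235, -0.267, 0.1228]
tool_rot: [[0.999, 0.04, 0.03], [0.04, -0.999, -0.029], [0.029, 0.03, -0.999]]
wrist_force: [-0.6, -3.2, 2.9]
grip_width: 0.0253
t 14.05 swing 0.995 rad 0.0849 z 0.1228 yaw-a 0.336  Ft -3.26 Fin 0.32 Fz 2.85 w 0.0253 shift [ 0.079 -0.242 -0.005]
(186, 190) prof [180 181 181 179 155 133 152 164 160 126  76  60  71  70  70  70  70  65
 119 172 188 186 186 186 186 191]
plate right [np.float64(335.1)] block right [np.float64(344.12)]
(196, 200) prof [160 160 160 160 160 143 153 162 181 136  26  62  73  71  70  71  69  65
 111 162 177 175 174 173 175 178]
plate right [np.float64(335.29)] block right [np.float64(343.8)]
contactor L [159 166 187 187 185 189 131 144 183 180 180 179 179 180]
```

```bash
python3 -m crank '[[2,0.1,-0.24,0.02,1.3]]'; python3 l.py .03;python3 -m crank '[[2,0.1,-0.24,0.02,1.3]]'; python3 l.py .03;python3 -m crank '[[2,0.1,-0.24,0.02,1.3]]'; python3 l.py .03; python3 edge.py
```

```text
time: 14.35
eef_pos: [0.424, -0.2657, 0.1228]
tool_rot: [[0.999, 0.017, 0.03], [0.018, -0.999, -0.031], [0.029, 0.032, -0.999]]
wrist_force: [-3.2, -1.9, 6.6]
grip_width: 0.0257
t 14.35 swing 1.012 rad 0.0848 z 0.1228 yaw-a 0.330  Ft -2.84 Fin -2.49 Fz 6.59 w 0.0257 shift [ 0.066 -0.247 -0.006]
time: 14.45
eef_pos: [0.4246, -0.2639, 0.1228]
tool_rot: [[1.0, -0.006, 0.029], [-0.005, -0.999, -0.032], [0.029, 0.032, -0.999]]
wrist_force: [-4.5, -2.0, 6.8]
grip_width: 0.0256
t 14.45 swing 1.034 rad 0.0848 z 0.1228 yaw-a 0.329  Ft -3.39 Fin -3.57 Fz 6.81 w 0.0256 shift [ 0.07  -0.245 -0.006]
time: 14.55
eef_pos: [0.4252, -0.262, 0.1228]
tool_rot: [[0.999, -0.029, 0.029], [-0.028, -0.999, -0.033], [0.03, 0.032, -0.999]]
wrist_force: [-5.0, -2.0, 6.0]
grip_width: 0.026
t 14.55 swing 1.058 rad 0.0849 z 0.1228 yaw-a 0.329  Ft -3.65 Fin -3.99 Fz 5.98 w 0.0260 shift [ 0.072 -0.245 -0.006]
(186, 190) prof [176 168 166 161 143 151 164 155 145 106  69  67  71  70  71  71  69  62
 154 190 186 186 186 185 187 191]
plate right [np.float64(334.75)] block right [np.float64(343.7)]
(196, 200) prof [160 161 160 159 151 157 166 158 152 104  46  68  71  71  71  70  69  64
 145 178 175 174 174 173 174 178]
plate right [np.float64(334.96)] block right [np.float64(343.59)]
contactor L [159 166 187 186 185 187 145 152 182 180 179 179 179 180]
```

```bash
cat > mon.py <<'E'
from h import *
F=[];ims=[]
for _ in range(4):
    ims.append(grab_frame('top')[0].astype(float).mean(2)); F.append(monitor.get_obs()['wrist_force'])
g=np.mean(ims,0); F=np.mean(F,0)
o=monitor.get_obs(); v=np.array(o['eef_pos'])[:2]-AX; a=np.arctan2(-v[1],-v[0])
pr=g[196:200,336:353].mean(0); l=120
br=[round(336+i+(l-pr[i])/(pr[i+1]-pr[i]),2) for i in range(len(pr)-1) if pr[i]<l<=pr[i+1]]
q=g[190:204,304:318].mean(0)
print('MON t %.2f swing %.4f Ft %.2f Fin %.2f Fz %.2f'%(o['time'],.7-a,F[:2]@[-np.sin(a),np.cos(a)],F[:2]@(-v/np.hypot(*v)),F[2]),'block',br,'gapdark',(2*184-q[6]-q[7]).round(1), g[196:200,326:340].mean(0).round().astype(int))
E
python3 mon.py; python3 -m crank '[[2,0.08,-0.25,0.01,1.4]]' | head -2; python3 l.py .03; python3 mon.py;python3 -m crank '[[2,0.08,-0.25,0.01,1.4]]'|head -2; python3 l.py .03; python3 mon.py
```

```text
MON t 14.95 swing 1.0594 Ft -2.66 Fin -2.77 Fz 6.32 block [np.float64(343.69)] gapdark 70.9 [160 160 159 159 151 157 166 158 152 104  47  68  72  71]
time: 15.05
eef_pos: [0.4259, -0.2601, 0.1229]
t 15.05 swing 1.081 rad 0.0849 z 0.1229 yaw-a 0.329  Ft -3.83 Fin -1.64 Fz 3.39 w 0.0255 shift [ 0.075 -0.244 -0.005]
MON t 15.25 swing 1.0852 Ft -3.62 Fin -2.81 Fz 5.11 block [np.float64(343.67)] gapdark 71.0 [160 160 160 159 152 157 166 160 136  80  53  72  71  71]
time: 15.35
eef_pos: [0.4267, -0.2581, 0.1228]
t 15.35 swing 1.107 rad 0.0849 z 0.1228 yaw-a 0.331  Ft -4.24 Fin -3.13 Fz 5.47 w 0.0259 shift [ 0.078 -0.243 -0.005]
MON t 15.55 swing 1.1105 Ft -3.65 Fin -2.88 Fz 4.77 block [np.float64(343.59)] gapdark 70.4 [160 160 160 159 151 156 166 160 131  72  51  70  71  70]
```

```bash
python3 -m crank '[[2,0.08,-0.25,0.01,1.4]]' | head -2; python3 l.py .03; python3 mon.py
```

```text
time: 15.65
eef_pos: [0.4275, -0.2561, 0.1228]
t 15.65 swing 1.132 rad 0.0850 z 0.1228 yaw-a 0.331  Ft -3.90 Fin -2.67 Fz 4.41 w 0.0260 shift [ 0.083 -0.241 -0.005]
MON t 15.85 swing 1.1345 Ft -4.12 Fin -2.10 Fz 5.49 block [np.float64(343.63)] gapdark 70.7 [160 160 160 159 152 157 166 161 124  60  55  72  71  70]
```

```bash
python3 - <<'E'
from h import *
p,d=grab_frame('top'); g=p.astype(float).mean(2)
for r in ((186,190),(196,200),(204,206),(214,220)): print(r,g[r[0]:r[1],326:352].mean(0).round().astype(int))
i=p[170:240,290:370,::-1]; cv2.imwrite('pics/j6.png',cv2.resize(i,None,fx=8,fy=8,interpolation=cv2.INTER_CUBIC))
E
```

```text
(186, 190) [166 166 166 162 143 151 165 155 140  88  55  71  71  70  69  71  68  86
 162 189 186 186 186 186 186 192]
(196, 200) [160 160 160 159 152 157 166 160 124  58  54  72  71  70  70  70  72  73
 147 178 175 174 174 173 174 180]
(204, 206) [159 158 162 161 152 159 165 158 130  73  55  75  71  71  72  71  71  68
 107 128 128 127 131 101  74 118]
(214, 220) [ 39  37  28  52  80 100 102 138 136  88  60  54  57  56  57  53 102 128
 101  87 110 137 168 184 187 185]
```

View pics/j6.png

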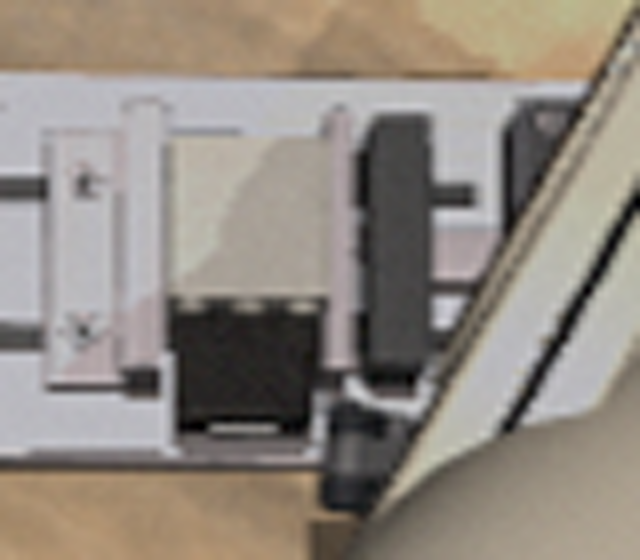

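```bash
python3 -m crank '[[2,0.08,-0.24,0.01,1.3]]' | head -2; python3 l.py .03; python3 mon.py
```

```text
time: 16.0
eef_pos: [0.4283, -0.2544, 0.1228]
t 16.00 swing 1.154 rad 0.0851 z 0.1228 yaw-a 0.331  Ft -4.32 Fin -2.43 Fz 5.82 w 0.0262 shift [ 0.092 -0.238 -0.005]
MON t 16.20 swing 1.1569 Ft -4.84 Fin -2.44 Fz 4.89 block [np.float64(343.42)] gapdark 70.4 [160 161 159 159 152 157 167 162 111  26  57  73  71  71]
```

```bash
python3 -m crank '[[2,0,0,0,0],[2.6,0,0,0,0],[3,0,0,0,0],[4,0,0,0,0],[4.5,0,0,0,0],[4.5,0,0,0,0]]'; python3 l.py .03; python3 mon.py
```

```text
time: 16.8
eef_pos: [0.4298, -0.2544, 0.1218]
tool_rot: [[0.992, -0.124, 0.03], [-0.123, -0.992, -0.035], [0.035, 0.031, -0.999]]
wrist_force: [0.1, 0.3, -0.1]
grip_width: 0.0451
t 16.80 swing 1.162 rad 0.0837 z 0.1218 yaw-a 0.339  Ft 0.32 Fin -0.00 Fz -0.06 w 0.0451 shift [-0.035 -0.283 -0.01 ]
MON t 17.00 swing 1.1586 Ft 0.26 Fin -0.03 Fz -0.34 block [np.float64(343.43)] gapdark 70.2 [160 160 160 159 151 157 167 162 111  27  57  73  71  71]
```

```bash
python3 -m crank '[[4.5,0,0,-1,0],[4.5,0,0,-1.5,0],[4.5,0,0,-2,0],[4.5,0,0,-3,0],[4.5,0,0,-3,0],[4.5,0,0,-2,0]]'|head -2; python3 -m crank '[[4.5,-3,0,-1,0],[4.5,-4,0,-1,0],[4.5,-4,0,0,0],[4.5,-4,0,0,0],[4.5,0,0,0,0]]'; python3 jaw.py j8.png; python3 mon.py; python3 - <<'E'
from h import *
p,d=grab_frame('top'); r,c=np.nonzero(d>0);P=unproj('top',r,c,d[d>0])
m=(abs(P[:,0]-.43)<.03)&(abs(P[:,1]+.255)<.04)&(P[:,2]>.145)&(P[:,2]<.17); print('knob top',m.sum(),P[m].mean(0),np.median(P[m][:,2]))
m=(abs(P[:,0]-.508)<.05)&(abs(P[:,1]+.29)<.05)&(abs(P[:,2]-.068)<.006); print('housing',np.median(P[m][:,2]))
E
```

```text
time: 17.6
eef_pos: [0.4237, -0.2487, 0.251]
time: 18.1
eef_pos: [0.273, -0.2298, 0.2744]
tool_rot: [[0.992, -0.121, 0.037], [-0.12, -0.992, -0.041], [0.041, 0.036, -0.998]]
wrist_force: [0.6, 0.4, 0.0]
grip_width: 0.0447
z.062 band y hist
[(np.float64(-0.229), 9), (np.float64(-0.227), 22), (np.float64(-0.225), 28), (np.float64(-0.223), 29), (np.float64(-0.221), 23), (np.float64(-0.219), 29), (np.float64(-0.217), 27), (np.float64(-0.215), 22), (np.float64(-0.213), 24), (np.float64(-0.211), 25), (np.float64(-0.209), 14), (np.float64(-0.205), 32), (np.float64(-0.203), 31), (np.float64(-0.201), 32), (np.float64(-0.199), 12), (np.float64(-0.153), 1)]
contactor top [ 0.5086 -0.1742  0.0954] [-0.1958 -0.1526]
MON t 18.35 swing 0.9589 Ft -0.39 Fin 0.15 Fz 0.37 block [np.float64(343.23)] gapdark 53.6 [191 191 190 190 182 187 198 189 128  27  68  87  85  85]
knob top 181 [ 0.42811593 -0.25907931  0.15462123] 0.15462423137349174
housing 0.06728935977795908
```

View pics/j8.png

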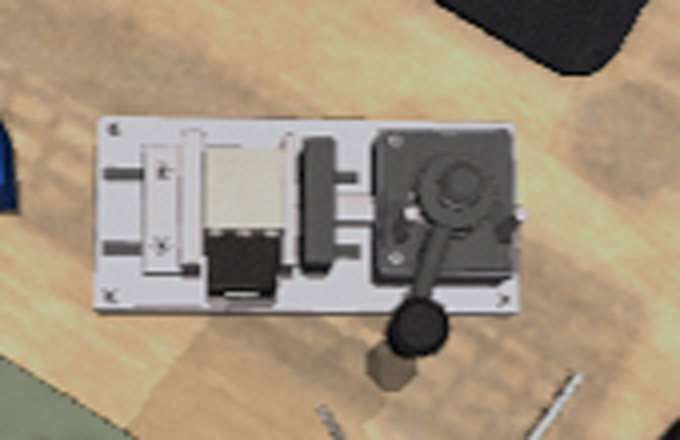

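```bash
python3 - <<'E'
from h import *
b=grab_frame('top')[0][:,:,::-1]; cv2.imwrite('pics/t9.png',b)
for n in ('top0','t5','t9'):
    g=cv2.imread(f'pics/{n}.png').astype(float).mean(2)
    for r in ((184,190),(196,200)): print(n,r,g[r[0]:r[1],328:356].mean(0).round().astype(int))
E
```

```text
top0 (184, 190) [187 189 191 190 190 186 190 196 197 172 109 161 194 192 178 140  96  87
  93  92  92  93  93  97  90  66  93  96]
top0 (196, 200) [187 188 188 187 188 187 176 185 202 143  52 158 198 194 173 108  28  73
  86  85  84  83  84  84  73  47  83  85]
t5 (184, 190) [183 184 186 187 186 182 186 192 178 121 153 188 190 168 144 113  80  82
  82  81  82  82  81 115 118  75  80  85]
t5 (196, 200) [183 183 184 184 184 184 172 184 160  78 130 169 172 152  89  16  60  74
  71  71  72  70  71 101  98  49  75  74]
t9 (184, 190) [194 189 169 177 195 185 166 109  83  93  90  90  90  89  86 116 178 201
 198 198 198 198 200 201 160  74  92  98]
t9 (196, 200) [191 191 182 188 199 191 129  26  68  89  86  85  84  84  81 106 169 194
 191 190 190 189 189 194 145  50  83  86]
```

```bash
python3 -c "
from workcell import ticket,monitor
o=monitor.get_obs();print(o['time'],o['wrist_force']);print(ticket.job_done())"
```

```text
18.45 [-0.00899895 -0.27543052  0.40288418]
the job is handed in; nothing more can be done
None
```

I clamped the contactor in two lever strokes and handed the job in at about 18.5 s of the 72 s allowed. No verdict was reported.

**What I did**
- The lever started on the tooth tops. It dropped into the serrations on the first clockwise turn and drove the jaw to about +1 mm.
- The first lift pulls stuck at 18–20 N until I backed the lever off slightly. Then I lifted it about 8 mm, swung it back, and let it drop in again at about 0.28 rad.
- I regripped the knob at a new tool angle to stay clear of the wrist joint's limit. Then I turned on in small steps to about 1.16 rad, opened the gripper and moved clear.

**Last checks**
- **Lever seated:** the knob top is 3.5 mm lower than at the start in the same camera.
- **Contactor:** it stands upright against the back stop. It stopped moving at or before 1.06 rad.
- **Jaw held:** the jaw and its face plate did not move in the images when I released the knob.
- **Robot clear:** the wrist force is near zero.

**Pressure**
It could not be measured directly, and the estimates disagree:

| Source | Estimated pressure |
|---|---|
| Lever angle after contact | 23–39 N, best guess about 27 N |
| Rise in force at the knob (+2.2 N, noisy readings) | 15–20 N |
| Narrowing of the gap behind the face plate, in the images | 14–30 N |

I judged it to be about 24 N. I stopped there rather than risk cracking the housing, so it may be only just over the 15 N needed.

**Other disagreements**
- The absolute knob force read lower than the stated 8 N of free driving, so I relied only on the change.
- After release the knob sat about 4–5 mm behind the gripper's last position. I put this down to the play in the keys.

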